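# Crank the sprung parts carousel round and hold it

### The arm

A 7-joint arm with a two-finger parallel gripper is mounted at the origin on the work surface. World frame = base frame: x ahead of the robot, y to its left, z up, the work surface at z = 0. Lengths are in m, angles in rad, forces in N, time in s.
With the tool pointing down it reaches from about 0.4 to 0.925 m from the base axis. Payload 4.1 kg.
Tool frame: the origin (TCP) lies midway between the tips of the shut fingers; the grasp point (between the pads) lies 19 mm behind it; z points along the fingers, y is the direction in which the jaws open and shut (so a half turn about z gives the same grasp; the last joint's range is limited). The gripper opens to 85 mm and grips with 20 to 120 N. Pads are 22 mm wide; open, the fingers measure 114 mm over their backs; the gripper's body (76 mm by 85 mm) begins 54 mm behind the grasp point. The pads swing forward as they close: fully open they stand 13 mm farther back than shut.
Start: joints at [-1.433, 0.398, 0.045, 1.537, -0.019, 1.207, -0.051], TCP at [0.152, 0.632, 0.231] pointing down, gripper open.
Joint ranges: [-2.82, 2.82], [-0.49, 2.23], [-1.37, 1.46], [0, 2.46], [-1.36, 4.5], [0.23, 2], [-2.94, 2.94]. Speed limits (rad/s): [2.57, 2.57, 3.14, 3.14, 3.14, 3.14, 3.14].

### API

Orientations are given as a rotation vector (axis times angle).
In Python, from workcell import ctrl, vision gives the robot as it stands. The module is installed in compiled form; this text tells all that it offers.
- The arm moves only by the tool play_rows, never from a script. Its argument "commands" is text: rows parted by semicolons, each of 7 numbers parted by spaces: the opening, from -1 (shut) to 1 (fully open), so that 0 is half open, then the shift along the tool's x, y, z in m, then the turn, a rotation vector about the tool's x, y, z in degrees. In form: gripper x y z rx ry rz; .... A call has 1 to 12 rows; each row shifts and turns the pose as measured when the row begins, along the tool's axes as they then stand; what a row does not reach is not made up. A row lasts 1/10 s, in which the tool goes at most 50 mm and 8.59 degrees, less where a joint would pass 70% of its speed; a pose out of reach is approached as far as the arm can. A call is refused whole if a number of a shift passes 0.05 or a number of a turn 8.59, either way. A call with a gripper value outside its range is refused whole. The fingers move at their own pace and stop on an object; "newtons" is the grip in N (left out, the last holds). Time passes only in rows, so rows that do not move let the fingers close. It gives the time, the measured TCP pose, the force and the opening at its end, in the units of the state.
- ctrl.sense(): the state, without advancing time (a new reading comes with each control period).
- vision.capture(name): name is "scene" or "top"; returns (picture, depth): 384x512x3 uint8, red, green, blue; 384x512 float32, m along the optical axis (not along the pixel's ray), 0 where there is no reading.
- vision.get_calibration(name): a dict with "fx", "fy", "cx", "cy" (pixels), "k1" (the pictures are not rectified: a ray, as slopes to the right and down, at radius r is drawn at 1 + k1 r^2 times it, then the intrinsics apply), "rvec" (rotation vector, rad) and "tvec" (3), from world to camera coordinates, as OpenCV has them. Camera axes: x right, y down, z forward; pixel columns grow to the right and rows downward; lengths in m; the calibration is good to about 2 mm. A picture is of the moment at which its call begins. get_calibration takes no time and is no camera call.
- ctrl.hand_in(): hands the job in, once; it reports no verdict.
The state is a dict: "time": time; "joint_pos": joint angles; "qd": joint speeds; "joint_efforts": joint torques, N m; "ee_pos": TCP position; "tcp_rot": TCP orientation; "wrist_force": force on the tool from outside, world axes, zero at the start; "moment": the same for the moment, N m; "opening": finger opening in m.
Only numpy, scipy, OpenCV 4.12 (cv2) and the standard library are available. Lean on these libraries where they do the work, as an engineer would, in place of code of your own. Each camera call takes 0.05 s, during which the arm holds its last target.

### The job

The bench carousel is sprung and creeps back to its stop as soon as it is let go. Take its upright crank handle, wind the carousel anticlockwise (seen from above) without flinging it, until the one square tub is centred in front of the issue ledge that juts out of the stand, and finish while still holding the crank handle so that the carousel stays still there. Keep all tubs upright in their places and leave the other things on the bench where they are.

Things in the scene. Friction and masses are not known exactly. Their poses are not given: they have to be found in the camera images.
- crank_mid (a point): centre (half-way up) of the black crank handle, 147 mm above the bench: an upright round sleeve, 27 mm in diameter, 58 mm tall (118 to 176 mm above the bench), spinning freely on a 12 mm steel spindle that stands on the deck 100 mm from the hub axis and sticks out on top to 188 mm. It goes round with the deck. The tubs (tops with contents below 110 mm) stay lower
- crank: the same crank handle; origin at the centre of the sleeve's lower end, z up; its rotation about z is free and means nothing. It can be gripped from above with any yaw, which need not change on the way round
- carousel (a joint): turn of the deck in rad: 0 at its stop (where it starts), growing anticlockwise seen from above, end stop at 4.6. A spring turns it back with 0.08 N m at 0 rising to 0.28 N m at 4.2 rad (1 to 3 N at the crank handle), damped; let go, it returns to 0. The turn needed is 0.4 to 4.3 rad
- hub (a point): point on the carousel's vertical axis, 42 mm above the bench, just above the deck. The deck is a grey disc 300 mm in diameter, its top 40 mm above the bench; it has the crank and five wells, spaced by 60 degrees, all 100 mm from the axis, each with one tub
- front_mark (a point): where the square tub's centre must come: a point of the fixed stand, 100 mm from the hub axis in the direction of the issue ledge, 70 mm above the bench. The ledge is a dark steel tongue with two low side rails and a bright plate, 80 mm wide, up to 40 mm tall, reaching from under the deck to 250 mm from the axis, roughly towards the robot
- tub_sq_mid (a point): centre (half-way up) of the square tub: white plastic, 66 x 66 mm, 60 mm tall, full of nuts, standing loose by its round foot in an 8 mm deep well of the deck with about 2.5 mm play; its centre is 70 mm above the bench. The only square one
- tub_a_mid (a point): centre (half-way up) of a round white plastic tub of small hardware, 64 mm in diameter, 60 mm tall, loose in its well of the deck, 70 mm above the bench; a bystander that rides along
- tub_b_mid (a point): centre (half-way up) of a round white plastic tub of small hardware, 64 mm in diameter, 60 mm tall, loose in its well of the deck, 70 mm above the bench; a bystander that rides along
- tub_c_mid (a point): centre (half-way up) of a round white plastic tub of small hardware, 64 mm in diameter, 60 mm tall, loose in its well of the deck, 70 mm above the bench; a bystander that rides along
- tub_d_mid (a point): centre (half-way up) of a round white plastic tub of small hardware, 64 mm in diameter, 60 mm tall, loose in its well of the deck, 70 mm above the bench; a bystander that rides along
- big_bolt: loose steel hex bolt, 100 mm long, 33 mm head, lying beside the ledge; origin at the underside of its middle; leave it alone
- spanner: steel spanner lying on the bench, well clear of the carousel; origin at its underside; leave it alone
- tape: cardboard tape core, 96 mm in diameter, 45 mm tall; origin at the centre of its underside; leave it alone
- carton: open carton of bolts, 130 x 160 x 85 mm; origin at the centre of its underside; leave it alone
- blue_bin: blue bin of washers, 150 x 105 x 70 mm; origin at the centre of its underside; leave it alone
- bush: solid brass bush, 48 mm in diameter, 50 mm tall; origin at the centre of its underside; leave it alone
There are look-alikes about, which are no part of the job. What is shaped like the part that bears tub_a_mid but orange or red is not meant. What is shaped like the part that bears tub_c_mid but orange is not meant.

How it is judged:
By the outcome, as a careful person would: the job done as asked, in the order asked, and still so for the second after the job is handed in, while the arm keeps its last pose, push and grip.
It also fails if it takes over 45 s, if anything falls off the work surface, if the arm or the gripper's body presses on something with over 40 N, if the wrist force passes 120 N, or if a joint passes its speed limit or range.

## Working session

There is one attempt and no reset: what is moved stays moved. The work goes in short steps, Python scripts to look and compute and a tool call to move; the robot and the scene stay as the last step left them, time stands still between calls to the robot, and variables do not carry over. Pictures are saved under pics/ and viewed, and the job is handed in when it is done.

Besides the shell and the picture viewer there is one more tool, called after ">>>" as name(argument=value, ...) on one line, values as JSON. play_rows: Moves the arm, as the interface text tells. Its arguments: {"type":"object","properties":{"commands":{"type":"string"},"newtons":{"type":"number"}},"required":["commands"]}

```bash
mkdir -p pics
cat > h.py <<'E'
import numpy as np, cv2
from workcell import ctrl, vision
def cap(n):
    p,d=vision.capture(n); c=vision.get_calibration(n); return p,d,c
def world(c,u,v,d):
    x=(u-c['cx'])/c['fx']; y=(v-c['cy'])/c['fy']
    rd=np.hypot(x,y); r=rd
    for _ in range(20): r=rd/(1+c['k1']*r*r)
    s=np.where(rd>0,r/np.maximum(rd,1e-9),1)
    P=np.stack([x*s*d,y*s*d,d],-1)
    R=cv2.Rodrigues(np.array(c['rvec'],float))[0]
    return (P-np.array(c['tvec']).ravel())@R
def cloud(d,c):
    v,u=np.mgrid[:d.shape[0],:d.shape[1]]
    return world(c,u.astype(float),v.astype(float),d)
E
python3 - <<'E'
from h import *
for n in('scene','top'):
    p,d,c=cap(n); cv2.imwrite(f'pics/{n}0.png',cv2.resize(p[:,:,::-1],(800,600)))
    np.savez(f'{n}0.npz',p=p,d=d); print(n,c)
print(ctrl.sense())
E
```

```text
scene {'fx': 384.92649308779886, 'fy': 384.92649308779886, 'cx': 257.5302143916072, 'cy': 192.2668284461023, 'k1': -0.08870689612106665, 'rvec': array([ 1.66207911,  1.61392204, -0.81117721]), 'tvec': array([-0.06499592, -0.20651919,  1.65861529])}
top {'fx': 490.283584294274, 'fy': 490.283584294274, 'cx': 260.01810412266786, 'cy': 184.16652913058041, 'k1': -0.09108012471612745, 'rvec': array([ 2.13508751, -2.15820233,  0.11273357]), 'tvec': array([0.05799062, 0.49887902, 1.36160291])}
{'time': 0.1, 'joint_pos': array([-1.43294985,  0.39912543,  0.0450341 ,  1.53776634, -0.01863097,
        1.20688323, -0.05069712]), 'qd': array([-1.04723135e-03, -4.63149154e-04, -4.68945672e-04, -3.31342648e-03,
        8.38078575e-05,  1.70518599e-03, -8.25066822e-04]), 'joint_efforts': array([ 3.45699547e-03, -4.76260149e+01,  1.37051392e+00, -2.54948562e+01,
        1.21629404e-02,  4.98000561e-03, -6.77638809e-06]), 'ee_pos': array([0.15237724, 0.63130159, 0.23035705]), 'tcp_rot': array([-3.70945290e-01, -3.11959215e+00,  2.76954200e-03]), 'wrist_force': array([-0.08175027, -0.05620852,  0.59079473]), 'moment': array([0.01437684, 0.0376904 , 0.01473597]), 'opening': 0.08539572052841823}
```

View pics/scene0.png

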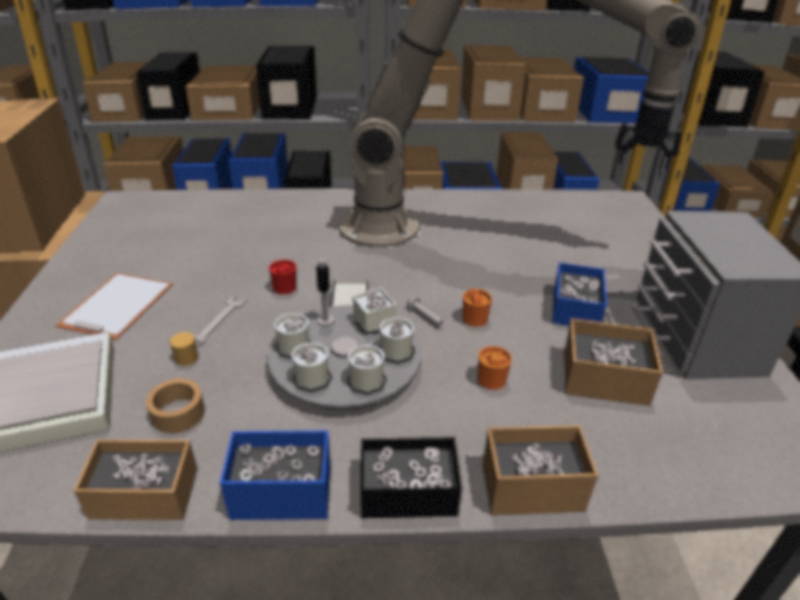

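View pics/top0.png

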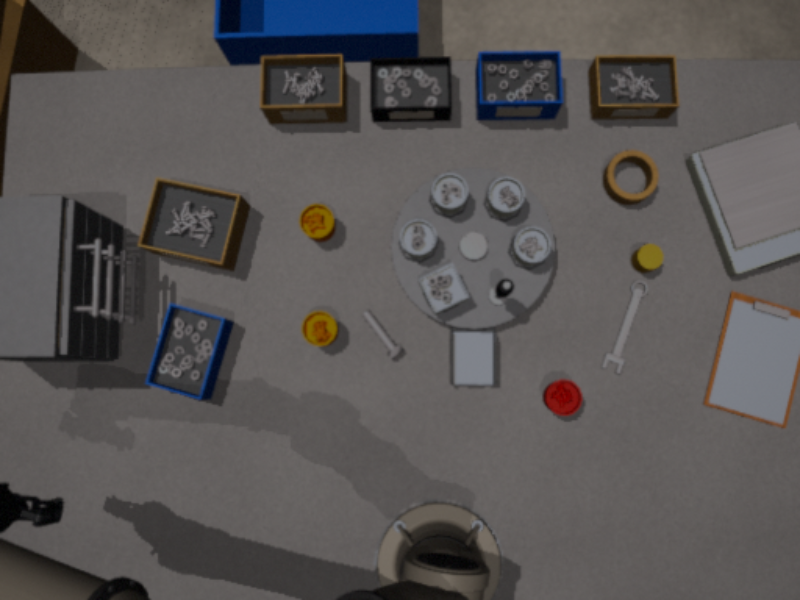

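The top view shows the hub at about (473,246), the square tub at (445,288), the crank at (503,288) and the ledge plate at (473,358). The turn looks like roughly 0.5 rad anticlockwise. I'll measure it next.

```bash
cat > meas.py <<'E'
from h import *
def fitc(x,y):
    A=np.c_[x,y,np.ones(len(x))]; s=np.linalg.lstsq(A,x*x+y*y,rcond=None)[0]
    return s[0]/2,s[1]/2,np.sqrt(s[2]+s[0]**2/4+s[1]**2/4)
def clusters(m,minn=40):
    n,l,st,ce=cv2.connectedComponentsWithStats(m.astype(np.uint8)); return [(l==i) for i in range(1,n) if st[i,4]>minn]
E
python3 - <<'E'
from meas import *
z=np.load('top0.npz'); p,d=z['p'],z['d']; c=vision.get_calibration('top'); W=cloud(d,c)
big=cv2.resize(p[190-95:260,230:380,::-1],None,fx=5,fy=5,interpolation=cv2.INTER_CUBIC); cv2.imwrite('pics/crop_top.png',big[:600,:800]); 
# hub approx
print('hub px',W[157,303]); 
X,Y,Z=W[...,0],W[...,1],W[...,2]
hx,hy=W[157,303,:2]
reg=np.hypot(X-hx,Y-hy)<0.19
m=reg&(Z>.028)&(Z<.05)
# rim of deck: outline by boundary
cs,_=cv2.findContours(cv2.morphologyEx((reg&(Z>.028)).astype(np.uint8),cv2.MORPH_OPEN,np.ones((3,3))),cv2.RETR_EXTERNAL,cv2.CHAIN_APPROX_NONE)
k=max(cs,key=len)[:,0]; print(len(k))
R=cv2.Rodrigues(c['rvec'])[0]; C=-R.T@c['tvec']
def at(u,v,z):
    q=world(c,np.array(u,float),np.array(v,float),np.ones(np.shape(u))); t=(z-C[2])/(q[...,2]-C[2]); return C+(q-C)*t[...,None]
q=at(k[:,0],k[:,1],.04); r=np.hypot(q[:,0]-hx,q[:,1]-hy); q=q[(r>.135)&(r<.165)]
print('deck fit',fitc(q[:,0],q[:,1]))
for mm in clusters(reg&(Z>.075)&(Z<.115)): print('tub',mm.sum(),W[mm].mean(0),np.degrees(np.arctan2(Y[mm].mean()-hy,X[mm].mean()-hx)),np.median(W[mm],0))
for mm in clusters(reg&(Z>.13)&(Z<.2),5): print('crank',mm.sum(),W[mm].mean(0),W[mm].min(0),W[mm].max(0))
g=p.min(2); m=(g>125)&(X<hx-.13)&(X>hx-.3)&(abs(Y-hy)<.08)
for mm in clusters(m): 
  rc=cv2.minAreaRect(W[mm][:,:2].astype(np.float32)); print('plate',mm.sum(),W[mm].mean(0),rc)
E
```

```text
hub px [ 0.57259512 -0.06965999  0.05229071]
301
deck fit (np.float64(0.5725618594502894), np.float64(-0.06892943941732982), np.float64(0.14718399958744485))
tub 439 [ 0.66314097 -0.02471684  0.09181386] 26.39786660455781 [ 0.6628932  -0.02487862  0.0912036 ]
tub 444 [ 0.65502399 -0.12465552  0.09280228] -33.71072674722341 [ 0.65448147 -0.12413578  0.09263215]
tub 437 [0.58026071 0.02910609 0.09302551] 85.56196418612377 [0.58055036 0.02878332 0.09328655]
tub 450 [ 0.56468393 -0.16768104  0.09281252] -94.61428521515806 [ 0.56368125 -0.16745128  0.09255361]
tub 610 [ 0.4899945  -0.01304577  0.09478266] 145.5733744613731 [ 0.49076    -0.01342051  0.09488272]
crank 104 [ 0.47991377 -0.1087408   0.17114863] [ 0.46913    -0.12386374  0.13103838] [ 0.49379648 -0.09750292  0.19069263]
plate 683 [ 0.3716446  -0.06605416  0.02557761] ((0.3727707862854004, -0.06731253117322922), (0.062336329370737076, 0.08751782029867172), 89.01492309570312)
```

View pics/crop_top.png

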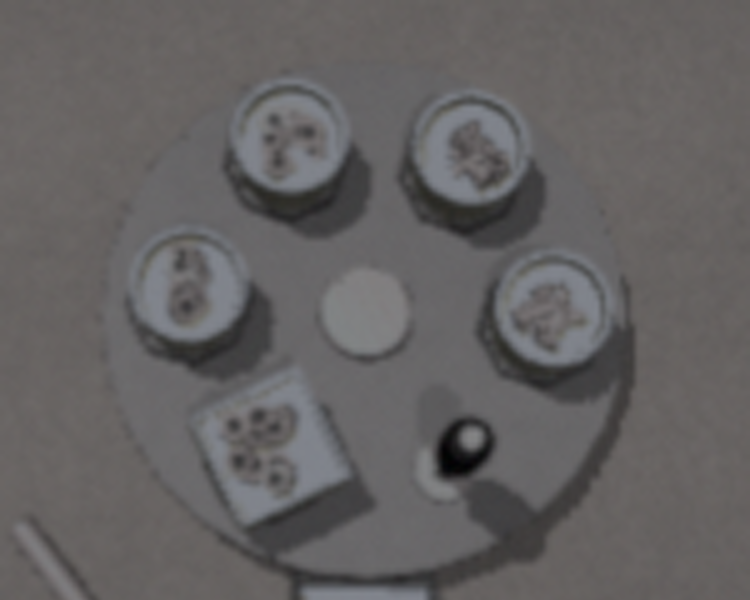

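Run:
```python
from meas import *
s=ctrl.sense(); Rt=cv2.Rodrigues(s['tcp_rot'])[0]; print('tool axes cols\n',Rt.round(4))
for n in ('top','scene'):
    z=np.load(n+'0.npz'); p,d=z['p'],z['d']; c=vision.get_calibration(n); W=cloud(d,c); X,Y,Z=np.moveaxis(W,2,0)
    hx,hy=.5725,-.069
    m=(d>0)&(X<hx-.16)&(X>hx-.28)&(abs(Y-hy)<.09)&(Z>.012)
    for mm in clusters(m):
        print(n,'ledge',mm.sum(),W[mm].mean(0).round(4),W[mm].min(0).round(4),W[mm].max(0).round(4))
        # side edges per x slice
        for x0 in np.arange(.325,.41,.01):
            q=W[mm&(abs(X-x0)<.005)]
            if len(q)>5: print(round(x0,3),q[:,1].min().round(4),q[:,1].max().round(4),(q[:,1].min()+q[:,1].max())/2)
    m=(d>0)&(np.hypot(X-.4826,Y+.1125)<.03)&(Z>.122)&(Z<.172); q=W[m]; print(n,'crank',len(q),q.mean(0), q.min(0),q.max(0)); 
    m=(d>0)&(np.hypot(X-.4826,Y+.1125)<.03)&(Z>.172); q=W[m]; print(n,'top',len(q),q.mean(0),q.max(0))
    if n=='scene':
        pp=p[170:240,160:280,::-1]; cv2.imwrite('pics/crop_scene.png',cv2.resize(pp,None,fx=6,fy=6,interpolation=cv2.INTER_CUBIC))
    if n=='top':
        pp=p[200:255,270:335,::-1]; cv2.imwrite('pics/crop_ledge.png',cv2.resize(pp,None,fx=9,fy=9,interpolation=cv2.INTER_CUBIC))
```

```text
tool axes cols
 [[-9.721e-01  2.345e-01 -2.000e-04]
 [ 2.345e-01  9.721e-01 -1.700e-03]
 [-2.000e-04 -1.800e-03 -1.000e+00]]
top ledge 930 [ 0.3672 -0.0644  0.0273] [ 0.3232 -0.1036  0.0141] [ 0.4124 -0.0238  0.0463]
0.325 -0.1022 -0.0238 -0.06299905842948596
0.335 -0.1029 -0.0239 -0.0633617278002386
0.345 -0.1024 -0.0241 -0.06327559894859609
0.355 -0.1027 -0.0243 -0.06349007036505398
0.365 -0.1027 -0.0243 -0.06348107699010695
0.375 -0.1031 -0.0246 -0.06384052644538313
0.385 -0.1034 -0.0247 -0.06404773658814791
0.395 -0.1034 -0.0248 -0.06408023041008926
0.405 -0.1035 -0.0249 -0.06419455421050972
top crank 47 [ 0.4770583  -0.1076519   0.15627559] [ 0.46913    -0.12386374  0.1224125 ] [ 0.49379648 -0.09750292  0.17182585]
top top 62 [ 0.4814154  -0.10943572  0.17880507] [ 0.49301441 -0.09804423  0.19069263]
scene ledge 249 [ 0.3607 -0.0761  0.0258] [ 0.3219 -0.1079  0.0194] [ 0.4075 -0.0286  0.0391]
0.325 -0.1075 -0.029 -0.06822757744706348
0.335 -0.1066 -0.0289 -0.06775179297644585
0.345 -0.1061 -0.0288 -0.06745406345424285
0.355 -0.1055 -0.0287 -0.06712962414636137
0.365 -0.1052 -0.0287 -0.06694079046917217
0.375 -0.1079 -0.0286 -0.06827726925457413
0.385 -0.1075 -0.0632 -0.08535809734401067
0.395 -0.1071 -0.0629 -0.08498774426272798
0.405 -0.1064 -0.0627 -0.08459134650798697
scene crank 123 [ 0.49171463 -0.1138201   0.14869353] [ 0.48018171 -0.1276739   0.12291877] [ 0.49863279 -0.1016732   0.17162455]
scene top 35 [ 0.48511199 -0.11440005  0.17808532] [ 0.49655766 -0.10418908  0.18879241]
```

View pics/crop_ledge.png

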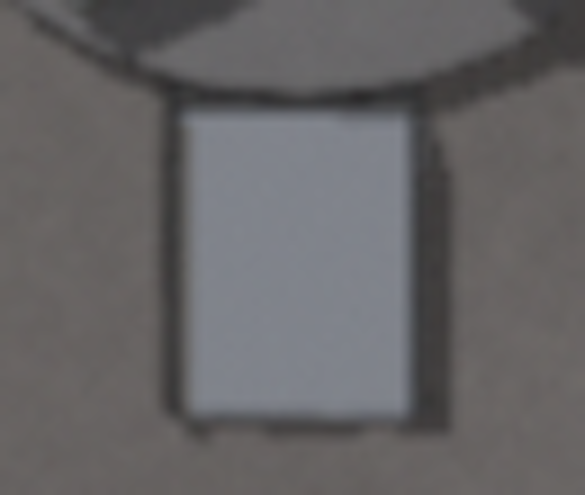

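View pics/crop_scene.png

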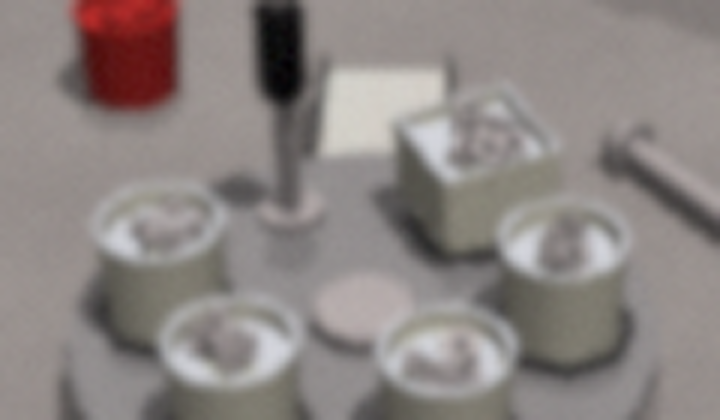

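>>> play_rows(commands="1 -0.0326 -0.0244 0 0 0 0;1 -0.0326 -0.0244 0 0 0 0;1 -0.0326 -0.0244 0 0 0 0;1 -0.0326 -0.0244 0 0 0 0;1 -0.0326 -0.0244 0 0 0 0;1 -0.0326 -0.0244 0 0 0 0;1 -0.0326 -0.0244 0 0 0 0;1 -0.0326 -0.0244 0 0 0 0", newtons=60)

```text
time: 0.9
ee_pos: [0.3601, 0.376, 0.2253]
tcp_rot: [-0.346, -3.116, 0.009]
wrist_force: [0.5, -0.4, -0.3]
opening: 0.0852
```

>>> play_rows(commands="1 -0.0212 -0.0406 -0.002 0 0 0;1 -0.0212 -0.0406 -0.002 0 0 0;1 -0.0212 -0.0406 -0.002 0 0 0;1 -0.0212 -0.0406 -0.002 0 0 0;1 -0.0212 -0.0406 -0.002 0 0 0;1 -0.0212 -0.0406 -0.002 0 0 0;1 -0.0212 -0.0406 -0.002 0 0 0;1 -0.0212 -0.0406 -0.002 0 0 0;1 -0.0212 -0.0406 -0.002 0 0 0;1 -0.0212 -0.0406 -0.002 0 0 0;1 0 0 0 0 0 0")

```text
time: 2.0
ee_pos: [0.4796, -0.0926, 0.2461]
tcp_rot: [-0.362, -3.116, 0.013]
wrist_force: [0.1, 0.0, -0.9]
opening: 0.0852
```

```bash
cat > go.py <<'E'
import sys
from h import *
s=ctrl.sense(); R=cv2.Rodrigues(s['tcp_rot'])[0]
t=np.array([float(a) for a in sys.argv[1:4]]); yw=np.degrees(np.arctan2(R[1,1],R[0,1]))
print('t',s['time'],'pos',s['ee_pos'].round(4),'tool shift',(R.T@(t-s['ee_pos'])).round(4),'z axis',R[:,2].round(4),'jaw yaw',yw.round(2),'F',s['wrist_force'].round(2),'open',s['opening'])
# tilt fix as tool rotvec
a=np.cross(R[:,2],[0,0,-1]); print('tilt fix deg',np.degrees(R.T@a).round(2))
E
python3 go.py .4825 -.1126 .231
python3 - <<'E'
from h import *
for n in('scene','top'):
    p,d,c=cap(n); cv2.imwrite(f'pics/{n}1.png',cv2.resize(p[:,:,::-1],(800,600)))
E
```

```text
t 2.0 pos [ 0.4796 -0.0926  0.2461] tool shift [-0.0075 -0.0187  0.0153] z axis [-0.0053 -0.0077 -1.    ] jaw yaw 76.76 F [ 0.07  0.02 -0.89] open 0.08523269332834063
tilt fix deg [-0.5 -0.2  0. ]
```

View pics/scene1.png

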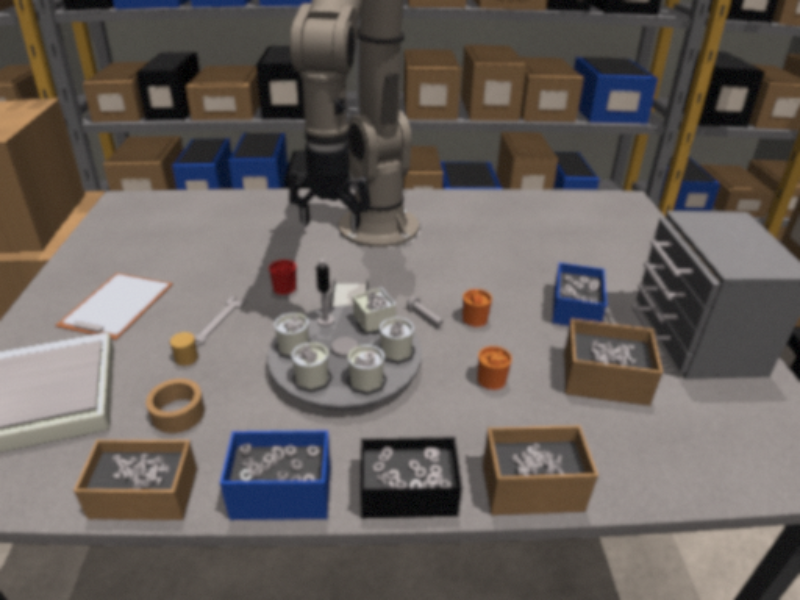

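Scene view: the gripper at about (328,190) is above the crank at (322,275), and nothing has been disturbed. I'll align it, then descend.

>>> play_rows(commands="1 -0.0075 -0.0187 0.005 -0.5 -0.2 0;1 0 0 0 0 0 0;1 0 0 0 0 0 0")

```text
time: 2.4
ee_pos: [0.4817, -0.1003, 0.2389]
tcp_rot: [-0.336, -3.118, -0.011]
wrist_force: [0.4, 0.5, -0.5]
opening: 0.0855
```

```bash
python3 go.py .4825 -.1126 .131
```

```text
t 2.4 pos [ 0.4817 -0.1003  0.2389] tool shift [-0.0041 -0.0126  0.1078] z axis [-0.0049  0.0077 -1.    ] jaw yaw 77.7 F [ 0.36  0.52 -0.48] open 0.08548021947559108
tilt fix deg [ 0.37 -0.37 -0.  ]
```

>>> play_rows(commands="1 -0.004 -0.0126 0.01 0.3 -0.3 0;1 -0.0005 -0.004 0.01 0 0 0;1 0 -0.001 0.001 0 0 0")

```text
time: 2.7
ee_pos: [0.4826, -0.1126, 0.2167]
tcp_rot: [-0.322, -3.123, -0.007]
wrist_force: [0.2, 0.6, -0.1]
opening: 0.0854
```

```bash
python3 go.py .4825 -.1126 .131
```

```text
t 2.7 pos [ 0.4826 -0.1126  0.2167] tool shift [-0.0001 -0.0003  0.0857] z axis [-0.0014  0.0045 -1.    ] jaw yaw 78.23 F [ 0.18  0.56 -0.14] open 0.0853512303296622
tilt fix deg [ 0.24 -0.13  0.  ]
```

Position is good; descending.

>>> play_rows(commands="1 0 0 0.02 0.2 -0.1 0;1 0 0 0.02 0 0 0;1 0 0 0.02 0 0 0;1 0 0 0.015 0 0 0;1 0 0 0.006 0 0 0;1 0 0 0.001 0 0 0")

```text
time: 3.3
ee_pos: [0.4841, -0.1053, 0.1326]
tcp_rot: [0.309, 3.126, 0.008]
wrist_force: [-0.1, -0.7, 0.2]
opening: 0.0853
```

```bash
python3 go.py .4825 -.1126 .131
python3 - <<'E'
from h import *
for n in('scene','top'):
    p,d,c=cap(n); q=p[120:240,140:300] if n=='scene' else p[95:235,220:400]
    cv2.imwrite(f'pics/{n}2.png',cv2.resize(q[:,:,::-1],None,fx=4,fy=4,interpolation=cv2.INTER_CUBIC))
E
```

```text
t 3.3 pos [ 0.4841 -0.1053  0.1326] tool shift [ 0.0002 -0.0075  0.0016] z axis [ 8.0e-04  5.2e-03 -1.0e+00] jaw yaw 78.71 F [-0.09 -0.71  0.17] open 0.08526031693709722
tilt fix deg [ 0.3  -0.02  0.  ]
```

View pics/scene2.png

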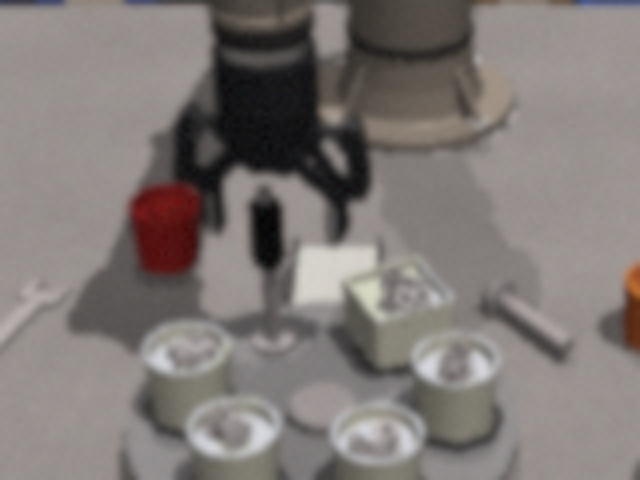

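View pics/top2.png

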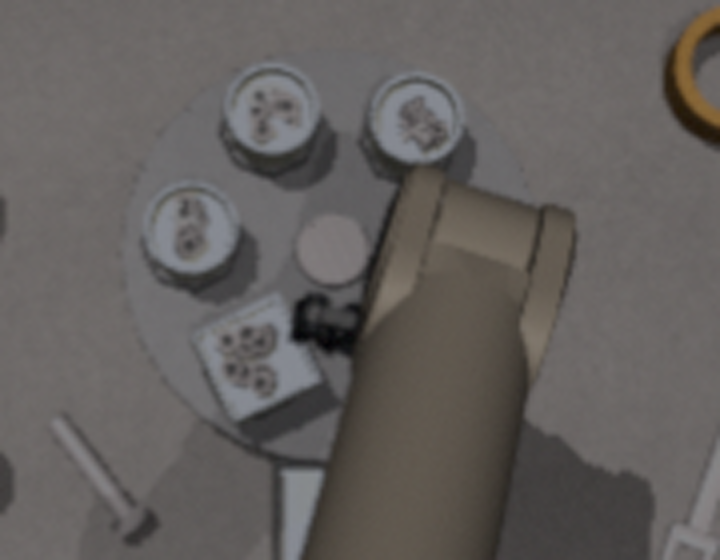

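Scene view: the open fingers at (215,215) and (340,220) straddle the sleeve at (265,235), and it sits left of centre, which fits the 7 mm y drift. I'll re-centre and close.

>>> play_rows(commands="1 0 -0.007 0.0015 0.3 0 0;1 0 -0.001 0 0 0 0;0.3 0 0 0 0 0 0")

```text
time: 3.7
ee_pos: [0.4846, -0.1144, 0.1338]
tcp_rot: [0.309, 3.121, 0.0]
wrist_force: [0.5, -0.7, 0.7]
opening: 0.0736
```

```bash
python3 go.py .4825 -.1126 .131
```

```text
t 3.7 pos [ 0.4846 -0.1144  0.1338] tool shift [0.0025 0.0013 0.0028] z axis [ 5.4e-03 -4.0e-04 -1.0e+00] jaw yaw 78.7 F [ 0.52 -0.7   0.66] open 0.07361754427752398
tilt fix deg [ 0.04  0.31 -0.  ]
```

>>> play_rows(commands="-0.1 0.002 0.001 0.002 0 0.2 0;-0.5 0 0 0.001 0 0 0;-1 0 0 0 0 0 0;-1 0 0 0 0 0 0;-1 0 0 0 0 0 0;-1 0 0 0 0 0 0", newtons=60)

```text
time: 4.3
ee_pos: [0.483, -0.1134, 0.1315]
tcp_rot: [0.31, 3.123, 0.001]
wrist_force: [-0.2, -0.2, -0.3]
opening: 0.0256
```

```bash
python3 go.py .5211 -.1548 .131
```

```text
t 4.3 pos [ 0.483  -0.1134  0.1315] tool shift [-0.0455 -0.0331  0.0005] z axis [ 2.9e-03  4.0e-04 -1.0e+00] jaw yaw 78.66 F [-0.21 -0.25 -0.31] open 0.025579655574749904
tilt fix deg [ 0.06  0.16 -0.  ]
```

The sleeve is gripped (opening 25.6 mm), at radius 99.9 mm from the hub. Winding slowly along the arc.

>>> play_rows(commands="-1 -0.0025 -0.0031 0 0 0 0;-1 -0.0026 -0.003 0 0 0 0;-1 -0.0027 -0.0029 0 0 0 0;-1 -0.0029 -0.0028 0 0 0 0;-1 -0.003 -0.0027 0 0 0 0;-1 -0.0031 -0.0026 0 0 0 0")

```text
time: 4.9
ee_pos: [0.4961, -0.1341, 0.1314]
tcp_rot: [0.309, 3.126, 0.004]
wrist_force: [-1.8, -0.5, 2.6]
opening: 0.0259
```

```bash
cat > arc.py <<'E'
import sys
from h import *
step=float(sys.argv[1]); end=float(sys.argv[2]); n=int(sys.argv[3]); H=np.array([.5725,-.069])
s=ctrl.sense(); R=cv2.Rodrigues(s['tcp_rot'])[0]; r=s['ee_pos'][:2]-H; th=np.degrees(np.arctan2(r[1],r[0]))%360
print('t',s['time'],'ang',th.round(2),'rad',np.linalg.norm(r).round(4),'z',s['ee_pos'][2].round(4),'F',s['wrist_force'].round(2),'M',s['moment'].round(2),'zax',R[:,2].round(4),'open',s['opening'])
a=np.cross(R[:,2],[0,0,-1]); print('tiltfix',np.degrees(R.T@a).round(2))
p=s['ee_pos'].copy(); out=[]
for i in range(n):
    th=min(th+np.degrees(step/.1),end); t=np.array([*(H+.1*np.array([np.cos(np.radians(th)),np.sin(np.radians(th))])),.131]); d=R.T@(t-p); p=t
    print(d.round(4), round(th,2))
E
python3 arc.py .004 239.1 6
```

```text
t 4.9 ang 220.43 rad 0.1003 z 0.1314 F [-1.83 -0.52  2.57] M [ 0.16  0.26 -0.01] zax [ 4.0e-04  2.3e-03 -1.0e+00] open 0.025881078054676297
tiltfix [ 0.13 -0.   -0.  ]
[-0.0034 -0.0022  0.0004] 222.72
[-0.0033 -0.0023 -0.    ] 225.01
[-0.0034 -0.0022 -0.    ] 227.31
[-0.0035 -0.002  -0.    ] 229.6
[-0.0035 -0.0019 -0.    ] 231.89
[-0.0036 -0.0017 -0.    ] 234.18
```

>>> play_rows(commands="-1 -0.0034 -0.0022 0 0.1 0 0;-1 -0.0033 -0.0023 0 0 0 0;-1 -0.0034 -0.0022 0 0 0 0;-1 -0.0035 -0.002 0 0 0 0;-1 -0.0035 -0.0019 0 0 0 0;-1 -0.0036 -0.0017 0 0 0 0")

```text
time: 5.5
ee_pos: [0.5156, -0.1522, 0.1315]
tcp_rot: [-0.31, -3.126, -0.0]
wrist_force: [-2.2, 1.3, 3.1]
opening: 0.0256
```

```bash
python3 arc.py .003 239.1 4
```

```text
t 5.5 ang 235.64 rad 0.1008 z 0.1315 F [-2.18  1.33  3.14] M [ 0.19  0.34 -0.03] zax [-0.e+00  3.e-04 -1.e+00] open 0.025569922931850567
tiltfix [ 0.01 -0.    0.  ]
[-0.0031 -0.0004  0.0005] 237.35
[-0.0028 -0.001  -0.    ] 239.07
[-0. -0. -0.] 239.1
[0. 0. 0.] 239.1
```

>>> play_rows(commands="-1 -0.003 -0.0008 0 0 0 0;-1 -0.0018 -0.0004 0 0 0 0;-1 0 0 0 0 0 0;-1 0 0 0 0 0 0")

```text
time: 5.9
ee_pos: [0.5212, -0.1558, 0.1315]
tcp_rot: [0.312, 3.125, -0.002]
wrist_force: [-1.8, 0.3, 3.8]
opening: 0.0255
```

```bash
python3 arc.py .003 239.1 2
python3 - <<'E'
from meas import *
for n in('scene','top'):
    p,d,c=cap(n); np.savez(n+'3.npz',p=p,d=d); q=p[120:240,140:300] if n=='scene' else p[95:255,220:400]
    cv2.imwrite(f'pics/{n}3.png',cv2.resize(q[:,:,::-1],None,fx=3.7,fy=3.7,interpolation=cv2.INTER_CUBIC))
    W=cloud(d,c);X,Y,Z=np.moveaxis(W,2,0)
    for mm in clusters((d>0)&(np.hypot(X-.5725,Y+.069)<.15)&(Z>.075)&(Z<.115)):
        q=W[mm].mean(0); print(n,mm.sum(),q,np.degrees(np.arctan2(q[1]+.069,q[0]-.5725))%360)
E
```

```text
t 5.9 ang 239.43 rad 0.1008 z 0.1315 F [-1.8   0.28  3.84] M [0.06 0.32 0.03] zax [ 9.0e-04 -1.5e-03 -1.0e+00] open 0.025460143599231374
tiltfix [-0.08  0.07  0.  ]
[0.0003 0.001  0.0005] 239.1
[0. 0. 0.] 239.1
scene 415 [ 0.48047497 -0.06902208  0.09172126] 180.01374479197008
scene 313 [0.53062317 0.01576002 0.09101334] 116.29229712694698
scene 376 [ 0.62548989 -0.15929304  0.09105082] 300.4072137238695
scene 366 [0.62863243 0.0132657  0.08988103] 55.69307530519948
scene 403 [ 0.67700317 -0.0742832   0.0911274 ] 357.10585135156424
top 439 [ 0.67273797 -0.07017485  0.09297705] 359.328491599164
top 418 [0.62439434 0.01606996 0.09158697] 58.61599368306465
top 269 [ 0.62504012 -0.14604571  0.09280928] 304.2914230877594
top 432 [0.52509043 0.01770105 0.09306969] 118.67057085378539
top 597 [ 0.47189541 -0.06593777  0.09482588] 178.25655263044467
```

View pics/scene3.png

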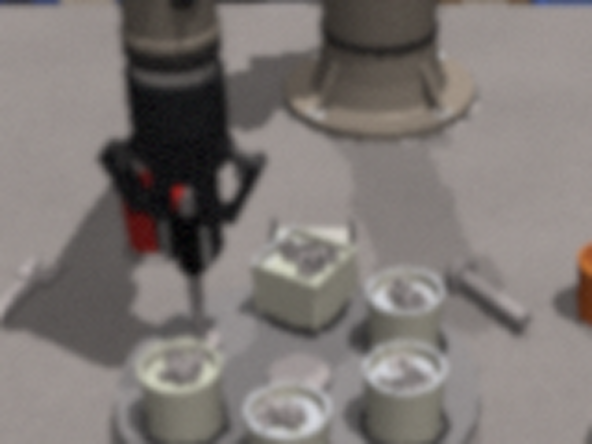

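View pics/top3.png

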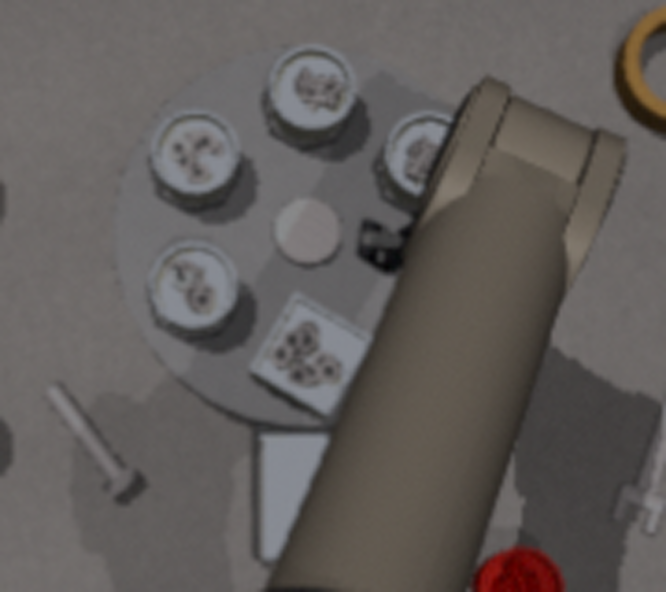

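Run:
```python
from meas import *
for n in('top','scene'):
    z=np.load(n+'0.npz'); p,d=z['p'],z['d']; c=vision.get_calibration(n); W=cloud(d,c);X,Y,Z=np.moveaxis(W,2,0)
    R=cv2.Rodrigues(c['rvec'])[0]; C=-R.T@c['tvec']
    def at(u,v,zz):
        q=world(c,np.array(u,float),np.array(v,float),np.ones(np.shape(u))); t=(zz-C[2])/(q[...,2]-C[2]); return C+(q-C)*t[...,None]
    g=p.astype(float).mean(2); reg=(np.hypot(X-.5725,Y+.069)<.05)&(abs(Z-.045)<.02)
    deck=np.median(g[reg&(np.hypot(X-.5725,Y+.069)>.035)])
    cap_=np.median(g[reg&(np.hypot(X-.5725,Y+.069)<.015)]); 
    for mm in clusters(reg&(g>(deck+cap_)/2)):
        v,u=np.nonzero(mm); zc=np.median(Z[mm]); h=at(u,v,zc).mean(0); print(n,'hubcap',mm.sum(),h,deck,cap_)
    reg=(X>.31)&(X<.405)&(abs(Y+.069)<.055)&(Z<.06)
    pl=np.percentile(g[reg],90); bg=np.percentile(g[reg],20); m=reg&(g>(bg+pl)/2)
    for mm in clusters(m,60):
        v,u=np.nonzero(mm); zc=np.median(Z[mm]); zl=zc
        q=at(u,v,zc); print(n,'plate',mm.sum(),zc,q.mean(0),q.min(0),q.max(0))
        # subpixel edges per x slice
        L=[]
        for x0 in np.arange(.335,.396,.004):
            ys=np.arange(-.13,0,.0005); P=np.c_[np.full_like(ys,x0),ys,np.full_like(ys,zc)]
            cc=P@R.T+c['tvec']; a,b=cc[:,0]/cc[:,2],cc[:,1]/cc[:,2]; k=1+c['k1']*(a*a+b*b)
            I=cv2.remap(g.astype(np.float32),(a*k*c['fx']+c['cx']).astype(np.float32)[None],(b*k*c['fy']+c['cy']).astype(np.float32)[None],cv2.INTER_LINEAR)[0]
            b_=I>(bg+pl)/2; i=np.nonzero(b_)[0]; L.append((x0,ys[i[0]],ys[i[-1]]))
        L=np.array(L); 
        if n=='scene': L=L[np.abs(L[:,2]-L[:,1])>.055]
        if len(L)>3:
            f1=np.polyfit(L[:,0],L[:,1],1);f2=np.polyfit(L[:,0],L[:,2],1); print('slopes',f1,f2,'width',(L[:,2]-L[:,1]).mean(),'mid',L[:,0].mean(),L[:,1:].mean())
```

```text
top hubcap 213 [ 0.57391068 -0.06900797  0.0509598 ] 104.0 128.66666666666666
top plate 678 0.02579234189048888 [ 0.36478663 -0.0660974   0.02579234] [ 0.326032   -0.09910797  0.02579234] [ 0.40502977 -0.03282318  0.02579234]
slopes [-0.02389706 -0.09109007] [-0.01617647 -0.02672059] width 0.06718750000000007 mid 0.36500000000000005 -0.06621874999999995
scene hubcap 127 [ 0.57122783 -0.07099979  0.04961113] 144.0 174.66666666666666
scene plate 193 0.024479029084225175 [ 0.35862343 -0.07463803  0.02447903] [ 0.32609928 -0.10255765  0.02447903] [ 0.40546965 -0.03601587  0.02447903]
slopes [-0.00110294 -0.10165993] [ 0.10625    -0.06546875] width 0.07537500000000007 mid 0.36500000000000005 -0.06437499999999993
```

The deck has turned about 32.9°. The square tub is at roughly 178.3–178.8°, and the ledge direction is about 179.1°. A final nudge of about 1 mm, then I'll check it stays steady.

>>> play_rows(commands="-1 -0.001 -0.0002 0 0 0 0;-1 -0.0003 0 0 0 0 0;-1 0 0 0 0 0 0;-1 0 0 0 0 0 0")

```text
time: 6.4
ee_pos: [0.522, -0.1563, 0.1315]
tcp_rot: [0.311, 3.125, -0.002]
wrist_force: [-0.7, 0.1, 1.3]
opening: 0.0258
```

```bash
cat > chk.py <<'E'
from meas import *
import sys
k=sys.argv[1]
for n in('top','scene'):
    p,d,c=cap(n); q=p[120:240,140:300] if n=='scene' else p[95:255,220:400]
    cv2.imwrite(f'pics/{n}{k}.png',cv2.resize(q[:,:,::-1],None,fx=3.7,fy=3.7,interpolation=cv2.INTER_CUBIC))
    W=cloud(d,c);X,Y,Z=np.moveaxis(W,2,0)
    if n=='top':
      for mm in clusters((d>0)&(np.hypot(X-.5725,Y+.069)<.15)&(Z>.075)&(Z<.115)):
        q=W[mm].mean(0); print(n,mm.sum(),q.round(4),(np.degrees(np.arctan2(q[1]+.069,q[0]-.5725))%360).round(2))
s=ctrl.sense();print('qd',np.abs(s['qd']).max())
E
python3 arc.py .003 239.8 1; python3 chk.py 4; python3 arc.py .003 239.8 1
```

```text
t 6.4 ang 239.96 rad 0.1008 z 0.1315 F [-0.73  0.14  1.35] M [-0.02  0.24  0.02] zax [ 6.0e-04 -1.6e-03 -1.0e+00] open 0.025843314187248237
tiltfix [-0.08  0.05 -0.  ]
[0.     0.0009 0.0005] 239.8
top 444 [ 0.6727 -0.0694  0.0929] 359.78
top 419 [0.6237 0.0163 0.0917] 59.01
top 275 [ 0.6255 -0.1457  0.0928] 304.65
top 441 [0.5241 0.017  0.0927] 119.36
top 593 [ 0.472  -0.0669  0.0947] 178.78
qd 0.00088446128928924
t 6.5 ang 239.97 rad 0.1008 z 0.1315 F [-0.82 -1.08  1.55] M [ 0.01  0.25 -0.01] zax [ 6.0e-04 -1.6e-03 -1.0e+00] open 0.025734237116277644
tiltfix [-0.08  0.05 -0.  ]
[0.     0.0009 0.0005] 239.8
```

View pics/scene4.png

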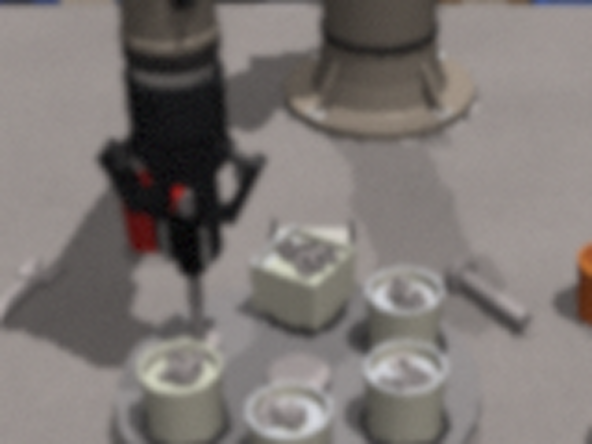

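Scene view: the square tub at (303,275) sits in front of the ledge, whose rails show at (272,230) and (352,230). The tubs in view are upright and the crank is held at (195,240). Handing in.

```bash
python3 -c "
from workcell import ctrl
print(ctrl.hand_in()); print(ctrl.sense()['ee_pos'])"
```

```text
the job is handed in; nothing more can be done
None
the job is handed in; nothing more can be done
```

I gripped the crank from above, wound the carousel anticlockwise about 33.5° (0.58 rad) at roughly 0.4 rad/s, and handed in at 6.5 s with the handle still gripped.

Last checks before handing in:
- **Position:** the square tub measured 178.8° about the hub, and the well positions suggest about 179.3°. The ledge direction is about 179.1°, so the tub is within about 1 mm of centre. The camera estimates of the ledge direction ranged from 178.6° to 179.2°. The scene camera's angles disagreed with the top camera's by up to a few degrees, so I relied on the top camera.
- **Holding still:** the crank stayed at 239.97° over the last holding rows, the joints were at rest and the wrist force was about 2 N.
- **Tubs and other items:** the tubs looked upright and in their wells. The big bolt appeared unmoved. I did not re-measure the other things on the bench at the end.

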